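# Rack the scanned samples in reverse order

### The job

Four steel samples that have just been 3D-scanned stand in a row on the black pads of the aluminium strip. Move them all to the empty grey rack, one to each pocket and in reverse order, so that a visitor across the table reads the row in the usual order: the sample that is leftmost on the strip ends in the rightmost pocket, the next one beside it, and so on. Keep the samples upright, set each one down gently on the floor of its pocket rather than dropping it, and leave the scanner where it lies.

Things in the scene. Friction and masses are not known exactly. Their poses are not given: they have to be found in the camera images.
- sleeve: Steel sleeve, 54 mm high: tube of outer diameter 36 mm, open at the top (bore 28 mm), with a collar of diameter 48 mm from 16 to 22 mm above its underside; plain tube above the collar to grip. 0.11 to 0.22 kg. Origin at the centre of its underside, z up. Stands upright on its pad at the start (underside 12 mm above the table); its yaw does not matter.
- bush: Steel flanged bush, the tallest, 60 mm high: round flange of diameter 44 mm, 14 mm high, at the foot, and above it a round neck of diameter 28 mm up to 60 mm, with a small dark centre hole. 0.17 to 0.35 kg. Origin at the centre of its underside, z up. Stands upright on its pad at the start (underside 12 mm above the table); its yaw does not matter.
- hexagon: Steel hexagon fitting, 50 mm high: hexagon foot 40 mm across flats (46 mm across corners), 20 mm high, and above it a round neck of diameter 24 mm up to 50 mm, with a dark bore. 0.17 to 0.33 kg. Origin at the centre of its underside, z up. Stands upright on its pad at the start (underside 12 mm above the table); its yaw does not matter.
- square: Steel square-footed pin, 54 mm high: square foot 36 x 36 mm, 14 mm high, and above it a slim round neck of diameter 18 mm up to 54 mm. 0.14 to 0.28 kg. Origin at the centre of its underside, z up. Stands upright on its pad at the start (underside 12 mm above the table); its yaw does not matter.
- pad_sleeve: Black square rubber pad, 60 x 60 x 6 mm, fixed, on which the sleeve stands at the start. Origin at the centre of its underside (6 mm above the table; top at 12 mm); y along the row, to the left as seen from the robot. One of the row of four pads.
- pad_bush: Black square rubber pad, 60 x 60 x 6 mm, fixed, on which the bush stands at the start. Origin at the centre of its underside (6 mm above the table; top at 12 mm); y along the row, to the left as seen from the robot. One of the row of four pads.
- pad_hexagon: Black square rubber pad, 60 x 60 x 6 mm, fixed, on which the hexagon stands at the start. Origin at the centre of its underside (6 mm above the table; top at 12 mm); y along the row, to the left as seen from the robot. One of the row of four pads.
- pad_square: Black square rubber pad, 60 x 60 x 6 mm, fixed, on which the square stands at the start. Origin at the centre of its underside (6 mm above the table; top at 12 mm); y along the row, to the left as seen from the robot. One of the row of four pads.
- strip: Fixed aluminium strip, 80 x 312 x 6 mm, that carries the four pads in a row, in an order that changes. Origin on the table at its centre; +y to the left as seen from the robot. Pad centres at x = 0, y = +114, +38, -38, -114 mm in its frame.
- rack: Grey plastic rack, 76 x 304 x 12 mm, fixed, empty at the start, roughly parallel to the strip and 190 mm nearer or farther (each turned at most 0.18 rad). Four dark-floored pockets 60 x 60 mm in a row, floor 4 mm above the table, walls 8 mm above the floor. Origin on the table at its centre; +y to the left as seen from the robot. Pocket centres at x = 0, y = +114, +38, -38, -114 mm in its frame.
- scanner: Bystander: grey and black handheld scanner, 190 x 58 x 56 mm, lying on the table to the left of the rows. Origin at the centre of its underside. Loose; leave it alone.
Things that resemble listed ones, but are neither listed nor needed, are in the scene too. What is shaped like the bush but yellow is not meant. What is shaped like the square but orange is not meant.

How it is judged (in metres and radians):
At the end, for the whole second after the job is handed in: All four samples stand upright (within 0.1 rad), at rest on the floor of their own pockets (within 13 mm of its centre along the rack's x and y, under 5 mm above its floor), in the reverse order of their pads: first pad from the left, fourth pocket from the left, and so on (x of sleeve in the frame of rack between -0.013 and 0.013 m and z of each of sleeve, bush, hexagon, square in the frame of rack below 0.009 m and angle between each of sleeve, bush, hexagon, square's own z axis and vertical below 0.1 rad and linear speed of each of sleeve, bush, hexagon, square below 0.02 m/s and angular speed of each of sleeve, bush, hexagon, square below 0.3 rad/s and x of bush in the frame of rack between -0.013 and 0.013 m and x of hexagon in the frame of rack between -0.013 and 0.013 m and x of square in the frame of rack between -0.013 and 0.013 m and ((y of pad_sleeve in the frame of strip between 0.104 and 0.124 m and y of sleeve in the frame of rack between -0.127 and -0.101 m) or (y of pad_sleeve in the frame of strip between 0.028 and 0.048 m and y of sleeve in the frame of rack between -0.051 and -0.025 m) or (y of pad_sleeve in the frame of strip between -0.048 and -0.028 m and y of sleeve in the frame of rack between 0.025 and 0.051 m) or (y of pad_sleeve in the frame of strip between -0.124 and -0.104 m and y of sleeve in the frame of rack between 0.101 and 0.127 m)) and ((y of pad_bush in the frame of strip between 0.104 and 0.124 m and y of bush in the frame of rack between -0.127 and -0.101 m) or (y of pad_bush in the frame of strip between 0.028 and 0.048 m and y of bush in the frame of rack between -0.051 and -0.025 m) or (y of pad_bush in the frame of strip between -0.048 and -0.028 m and y of bush in the frame of rack between 0.025 and 0.051 m) or (y of pad_bush in the frame of strip between -0.124 and -0.104 m and y of bush in the frame of rack between 0.101 and 0.127 m)) and ((y of pad_hexagon in the frame of strip between 0.104 and 0.124 m and y of hexagon in the frame of rack between -0.127 and -0.101 m) or (y of pad_hexagon in the frame of strip between 0.028 and 0.048 m and y of hexagon in the frame of rack between -0.051 and -0.025 m) or (y of pad_hexagon in the frame of strip between -0.048 and -0.028 m and y of hexagon in the frame of rack between 0.025 and 0.051 m) or (y of pad_hexagon in the frame of strip between -0.124 and -0.104 m and y of hexagon in the frame of rack between 0.101 and 0.127 m)) and ((y of pad_square in the frame of strip between 0.104 and 0.124 m and y of square in the frame of rack between -0.127 and -0.101 m) or (y of pad_square in the frame of strip between 0.028 and 0.048 m and y of square in the frame of rack between -0.051 and -0.025 m) or (y of pad_square in the frame of strip between -0.048 and -0.028 m and y of square in the frame of rack between 0.025 and 0.051 m) or (y of pad_square in the frame of strip between -0.124 and -0.104 m and y of square in the frame of rack between 0.101 and 0.127 m))); the robot touches nothing.
It fails at once if a sample is tipped over (more than 0.6 rad) (angle between any of sleeve, bush, hexagon, square's own z axis and vertical above 0.6 rad).
It fails at once if a sample is rammed into the rack (contact force above 60 N) (contact force between any of sleeve, bush, hexagon, square and rack above 60 N).
It fails at once if a sample is dropped (falls free of the fingers from more than about 15 mm) ((contact force between the fingers and sleeve below 0.1 N and linear speed of sleeve above 0.55 m/s and height (world z) of sleeve below 0.08 m) or (contact force between the fingers and bush below 0.1 N and linear speed of bush above 0.55 m/s and height (world z) of bush below 0.08 m) or (contact force between the fingers and hexagon below 0.1 N and linear speed of hexagon above 0.55 m/s and height (world z) of hexagon below 0.08 m) or (contact force between the fingers and square below 0.1 N and linear speed of square above 0.55 m/s and height (world z) of square below 0.08 m)).
It fails at once if the scanner is moved by more than 20 mm (distance of scanner from where it was at the start of the episode above 0.02 m).
It also fails if it takes over 96 s, if anything falls off the work surface, if the arm or the gripper's body presses on something with over 40 N, if the wrist force passes 120 N, or if a joint passes its speed limit or range.

### The arm

A 6-joint arm with a two-finger parallel gripper is mounted at the origin on the work surface. World frame = base frame: x ahead of the robot, y to its left, z up, the work surface at z = 0. Lengths are in m, angles in degrees, forces in N, time in s.
With the tool pointing down it reaches from about 0.275 to 0.775 m from the base axis. Payload 14.6 kg.
Tool frame: the origin (TCP) lies at the very end of the fingers, on their centre line; the grasp point (between the pads) lies arm.grip_point_offset behind it (arm.grip_point_offset is the distance from the TCP to the grasp point, in m); z points along the fingers, y is the direction in which the jaws open and shut (so a half turn about z gives the same grasp; the last joint's range is limited). The gripper opens to 85 mm and grips with 20 to 120 N. Pads are 22 mm wide; open, the fingers measure 114 mm over their backs; the gripper's body (76 mm by 85 mm) begins 54 mm behind the grasp point. The pads swing forward as they close: fully open they stand 13 mm farther back than shut.
Start: joints at [-81.606, 15.075, -2.767, 72.158, 0, 81.102], TCP at [0.156, -0.501, 0.231] pointing down, gripper open.
Joint ranges: [-151.79, 151.79], [-50.71, 97.33], [-67.44, 78.34], [-121.81, 120.89], [-77.56, 73.72], [-180, 180]. Speed limits (degrees/s): [108.29, 108.29, 147.25, 159.86, 180, 180].

### API

Orientations are given as a 3x3 rotation matrix whose columns are the frame's x, y, z axes.
In Python, from rig import arm, optics, spotter gives the robot as it stands.
- The arm moves only by the tool send_rows, never from a script. Its argument "rows" is text: rows parted by semicolons, each of 7 numbers parted by spaces: the shift along the tool's x, y, z each as a share of 0.08 m, from -1 to 1, then the turn, a rotation vector about the tool's x, y, z each as a share of 60 degrees, from -1 to 1, then the finger opening in mm, from 0 to 85.4. In form: x y z wx wy wz fingers; .... A call has 1 to 12 rows; each row is the pose to reach, as a shift and turn from the pose commanded when the call began, along the tool's axes at that moment; what a row does not reach only later rows make up. A row lasts 1/12 s, in which the tool goes at most 41.7 mm and 7.16 degrees, less where a joint would pass 70% of its speed; a pose out of reach is approached as far as the arm can. A call with a number of a shift or a turn outside -1 to 1 is refused whole. A call with a gripper value outside its range is refused whole. The fingers move at their own pace and stop on an object; "newtons" is the grip in N (left out, the last holds). Time passes only in rows, so rows that repeat a pose let the fingers close. It gives the time, the measured TCP pose, the force and the opening at its end, in the units of the state.
- arm.get_state(): the state, without advancing time (a new reading comes with each control period).
- optics.snapshot(name): name is "side" or "top" or "wrist"; returns a dict with "image" (384x512x3 uint8, blue, green, red), "range_z" (384x512 float32, m along the optical axis (not along the pixel's ray), 0 where there is no reading), "fx", "fy", "cx", "cy" (pixels), "world_to_cam" (4x4, takes a point from world to camera coordinates). Camera axes: x right, y down, z forward; pixel columns grow to the right and rows downward; lengths in m; the calibration is good to about 2 mm. A picture is of the moment at which its call begins.
- arm.hand_in(): hands the job in, once; it reports no verdict.
Trained networks look in a picture, given as the dict that the camera call returned (one of the last four; its "shot" number tells which), for a name from the list of things; names that differ only in an ending like _2 or _b are one class to them, and where a whole thing is asked for, a point or a joint stands for the part that bears it (a point fixed in the world has none). Each returns a list of dicts, best first, with "p" (0 to 1); they miss things now and then, are a little off and sometimes report something else, mostly with a low value. They report only what shows in the picture. A call takes as long as a camera call. They do not tell look-alikes from the thing itself.
- spotter.search_frame(picture, name): "box" ([left, top, right, bottom] in pixels, round what is visible of it).
- spotter.trace(picture, name): "pixels" (384x512 bool, what is visible of it) and "box" ([left, top, right, bottom] in pixels, round what is visible of it).
The state is a dict: "time_s": time; "joint_positions": joint angles; "qd": joint speeds; "effort": joint torques, N m; "position": TCP position; "eef_rot": TCP orientation; "contact_force": force on the tool from outside, world axes, zero at the start; "wrist_torque": the same for the moment, N m; "gripper_width": finger opening in m.
Only numpy, scipy, OpenCV 4.12 (cv2) and the standard library are available. Lean on these libraries where they do the work, as an engineer would, in place of code of your own. Each camera call takes 0.05 s, during which the arm holds its last target. There are 200 camera calls.

## Working session

There is one attempt and no reset: what is moved stays moved. The work goes in short steps, Python scripts to look and compute and a tool call to move; the robot and the scene stay as the last step left them, time stands still between calls to the robot, and variables do not carry over. Pictures are saved under pics/ and viewed, about 12 in all and at most 16, crops included, and the job is handed in when it is done.

Besides the shell and the picture viewer there is one more tool, called after "Request:" by a JSON object that holds its "op" and its "data", one argument or row to a line. send_rows: Moves the arm, as the interface text tells. Shift numbers are shares of 0.08 m and turn numbers shares of 60 degrees, none past 1 either way. Its arguments: {"type":"object","properties":{"rows":{"type":"string"},"newtons":{"type":"number"}},"required":["rows"]}

```bash
mkdir -p pics; ls; cat > h.py <<'E'
import numpy as np, cv2
from rig import arm, optics, spotter
def pts(s):
    z=s["range_z"]; v,u=np.indices(z.shape)
    c=np.stack([(u-s["cx"])/s["fx"]*z,(v-s["cy"])/s["fy"]*z,z,np.ones_like(z)],-1)
    w=c@np.linalg.inv(s["world_to_cam"]).T
    w[z<=0]=np.nan
    return w[...,:3]
E
python3 - <<'E'
from h import *
st=arm.get_state(); print(arm.grip_point_offset, st["position"], st["eef_rot"], st["gripper_width"], st["time_s"])
ims=[]
for n in ["top","side"]:
    s=optics.snapshot(n); cv2.imwrite(f"pics/{n}0.png",s["image"]); P=pts(s); np.save(f"{n}.npy",P)
    print(n, np.linalg.inv(s["world_to_cam"])[:3].round(3).tolist(), s["fx"])
    for k in ["sleeve","bush","hexagon","square","pad_sleeve","strip","rack","scanner"]:
        for d in spotter.trace(s,k)[:5]:
            m=d["pixels"]&np.isfinite(P[...,0]); q=P[m]; 
            if len(q)==0: continue
            zt=np.percentile(q[:,2],95); t=q[q[:,2]>zt-.006]
            print(n,k,round(d["p"],2),[round(float(b)) for b in d["box"]],"med",np.median(q,0).round(3),"top",((t.min(0)+t.max(0))/2).round(3),t.mean(0).round(3))
E
```

```text
pics
0.0187 [ 0.15599488 -0.50100063  0.23082059] [[ 9.54804900e-01  2.97233198e-01 -1.69901703e-04]
 [ 2.97233207e-01 -9.54804321e-01  1.06235698e-03]
 [ 1.53544882e-04 -1.06484407e-03 -9.99999421e-01]] 0.0854623353721423 0.0
top [[0.002, -0.985, 0.171, 0.453], [-1.0, -0.005, -0.016, 0.102], [0.017, -0.171, -0.985, 0.89]] 401.58492267032335
top sleeve 0.64 [305, 157, 326, 175] med [ 0.649 -0.05   0.037] top [ 0.65  -0.05   0.065] [ 0.65  -0.05   0.065]
top bush 0.94 [340, 162, 362, 185] med [ 0.634 -0.123  0.044] top [ 0.638 -0.129  0.072] [ 0.638 -0.129  0.072]
top bush 0.66 [386, 176, 411, 193] med [ 0.613 -0.23   0.03 ] top [ 0.616 -0.237  0.059] [ 0.616 -0.236  0.059]
top hexagon 0.85 [240, 152, 258, 167] med [0.664 0.097 0.033] top [0.669 0.097 0.062] [0.669 0.097 0.062]
top hexagon 0.41 [196, 230, 340, 285] med [0.451 0.059 0.005] top [0.452 0.058 0.012] [0.45  0.059 0.012]
top square 0.82 [310, 106, 330, 124] med [ 0.771 -0.068  0.015] top [ 0.775 -0.071  0.053] [ 0.776 -0.071  0.053]
top square 0.5 [273, 154, 293, 175] med [0.657 0.025 0.027] top [0.662 0.023 0.065] [0.662 0
[... 1411 characters left out ...]
3] top [ 0.774 -0.067  0.05 ] [ 0.774 -0.065  0.05 ]
side square 0.45 [222, 169, 237, 189] med [0.658 0.033 0.025] top [0.66  0.029 0.062] [0.66  0.029 0.062]
side pad_sleeve 0.46 [234, 174, 256, 186] med [ 0.639 -0.033  0.01 ] top [ 0.649 -0.022  0.026] [ 0.644 -0.036  0.011]
side strip 0.92 [204, 165, 265, 215] med [0.629 0.062 0.004] top [ 0.652 -0.003  0.003] [0.637 0.049 0.004]
side rack 0.73 [284, 179, 321, 247] med [0.448 0.094 0.004] top [0.451 0.063 0.009] [0.448 0.085 0.01 ]
side rack 0.15 [150, 253, 250, 312] med [0.566 0.422 0.045] top [0.577 0.402 0.052] [0.571 0.405 0.051]
side scanner 0.88 [150, 251, 251, 313] med [0.567 0.423 0.045] top [0.577 0.402 0.052] [0.572 0.405 0.051]
```

```bash
cat > fit.py <<'E'
from h import *
P=np.load("top.npy"); Q=np.load("side.npy")
def rect(P,m):
    q=P[m][:,:2]; c,s,a=cv2.minAreaRect((q*1000).astype(np.float32)); return np.round(c,1),np.round(s,1),round(a,2)
s=optics.snapshot("top")
import sys
for n,A in (("top",P),("side",Q)):
    z=A[...,2]
    m=(abs(A[...,0]-.45)<.09)&(abs(A[...,1]-.06)<.18)&(z>.0085)&(z<.016)
    print(n,"rack",rect(A,m),m.sum())
    k,lab,st,_=cv2.connectedComponentsWithStats(m.astype(np.uint8),connectivity=8)
    L=1+np.argmax(st[1:,4]); print(rect(A,lab==L),A[lab==L].mean(0).round(4))
    for nm,(x,y,h,r) in dict(hexagon=(.669,.097,.062,.012),square=(.662,.023,.066,.009),sleeve=(.65,-.05,.066,.018),bush=(.638,-.129,.072,.014)).items():
        t=A[(np.hypot(A[...,0]-x,A[...,1]-y)<r+.015)&(z>h-.006)]
        (c,rr)=cv2.minEnclosingCircle((t[:,:2]*1000).astype(np.float32)); print(nm,np.round(c,1),round(rr,1),t[:,2].max().round(4),len(t))
im=s["image"]; cv2.imwrite("pics/crop0.png",cv2.resize(im[90:300,180:430],None,fx=3,fy=2.85,interpolation=cv2.INTER_CUBIC))
E
python3 fit.py
```

```text
top rack (array([451. ,  58.2]), array([ 76. , 304.6]), 7.13) 1912
(array([451. ,  58.2]), array([ 76. , 304.6]), 7.13) [0.4504 0.0585 0.0119]
hexagon [669.9  97.1] 12.0 0.066 101
square [662.5  23.1] 8.8 0.0693 58
sleeve [651.4 -51.6] 17.9 0.0692 105
bush [ 639.1 -128.9] 14.0 0.0756 143
side rack (array([451.1,  61.4]), array([ 76. , 306.9]), 7.0) 796
(array([451.1,  61.4]), array([ 76. , 306.9]), 7.0) [0.4478 0.085  0.0105]
hexagon [671.  102.2] 12.8 0.0625 43
square [662.7  26.9] 9.4 0.0655 22
sleeve [651.7 -47.6] 18.9 0.0663 49
bush [ 637.9 -123.1] 13.0 0.0729 32
```

View pics/crop0.png

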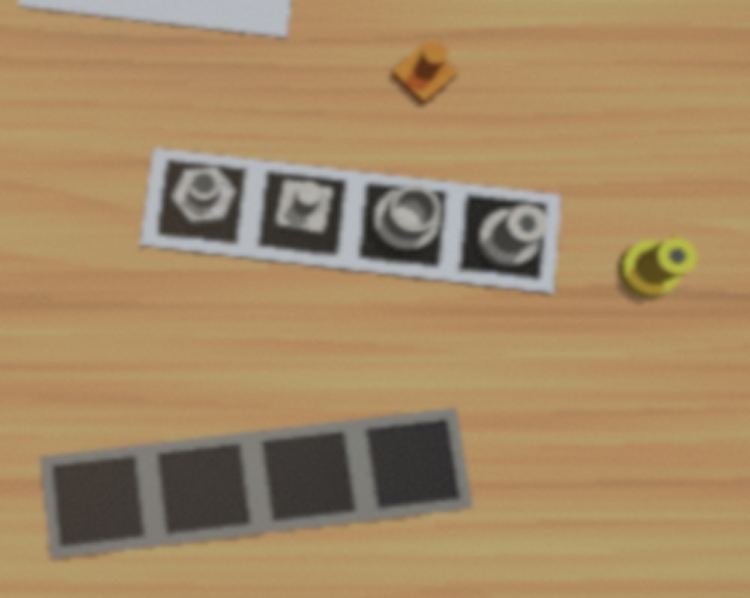

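Crop: on the strip, left to right, hexagon (200,195), square (303,208), sleeve (407,220) and bush (515,235). Two look-alikes stand off the strip and are not meant: the yellow bush (660,265) and the orange pin (425,72). The four steel ones on black pads fit. Targets: hexagon→pocket -114, square→-38, sleeve→+38, bush→+114. I start by turning the jaws to open along world x.

Request:
{"op": "send_rows", "data": {
  "rows": "0.5 0 0 0 0 -0.5 85;1 0 0 0 0 -1 85;1 0 0 0 0 -1 85;1 0 0 0 0 -1 85;1 0 0 0 0 -1 85;1 0 0 0 0 -1 85;1 0 0 0 0 -1 85;1 0 0 0 0 -1 85;1 0 0 0 0 -1 85;1 0 0 0 0 -1 85",
  "newtons": 50
}}

```text
time_s: 1.78
position: [0.2324, -0.4775, 0.2313]
eef_rot: [[0.218, 0.976, 0.0], [0.976, -0.218, -0.0], [-0.0, 0.0, -1.0]]
contact_force: [0.5, 0.3, -0.2]
gripper_width: 0.0847
```

Request:
{"op": "send_rows", "data": {
  "rows": "0.5 0.5 0 0 0 -0.2118 85;1 1 0 0 0 -0.2118 85;1 1 0 0 0 -0.2118 85;1 1 0 0 0 -0.2118 85;1 1 0 0 0 -0.2118 85"
}}

```text
time_s: 2.2
position: [0.329, -0.4164, 0.2313]
eef_rot: [[-0.0, 1.0, -0.0], [1.0, 0.0, -0.0], [-0.0, -0.0, -1.0]]
contact_force: [0.1, 0.4, -0.1]
gripper_width: 0.0845
```

Request:
{"op": "send_rows", "data": {
  "rows": "0.5 0.5 0 0 0 0 85;1 1 0 0 0 0 85;1 1 0 0 0 0 85;1 1 0 0 0 0 85"
}}

```text
time_s: 2.53
position: [0.4099, -0.3347, 0.2314]
eef_rot: [[-0.001, 1.0, 0.001], [1.0, 0.001, 0.001], [0.001, 0.001, -1.0]]
contact_force: [-0.3, -0.1, 1.1]
gripper_width: 0.0851
```

Request:
{"op": "send_rows", "data": {
  "rows": "0.5 0.5 0 0 0 0 85;1 1 0 0 0 0 85;1 1 0 0 0 0 85;1 1 0 0 0 0 85"
}}

```text
time_s: 2.87
position: [0.4901, -0.2551, 0.2311]
eef_rot: [[-0.001, 1.0, 0.0], [1.0, 0.001, 0.001], [0.001, 0.0, -1.0]]
contact_force: [0.5, -0.3, -0.2]
gripper_width: 0.0848
```

Request:
{"op": "send_rows", "data": {
  "rows": "0.5 0.5 0 0 0 0 85;1 1 0 0 0 0 85;1 1 0 0 0 0 85;1 1 0 0 0 0 85"
}}

```text
time_s: 3.2
position: [0.5703, -0.1754, 0.2307]
eef_rot: [[-0.001, 1.0, 0.0], [1.0, 0.001, 0.001], [0.001, 0.0, -1.0]]
contact_force: [1.1, -0.1, -0.7]
gripper_width: 0.0849
```

Request:
{"op": "send_rows", "data": {
  "rows": "0.31 0.435 0.5 0 0 0 85;0.618 0.87 0.9 0 0 0 85;0.618 0.87 0.9 0 0 0 85;0.618 0.87 0.9 0 0 0 85;0.618 0.87 0.9 0 0 0 85"
}}

```text
time_s: 3.62
position: [0.6371, -0.1287, 0.158]
eef_rot: [[0.001, 1.0, -0.002], [1.0, -0.001, 0.0], [0.0, -0.002, -1.0]]
contact_force: [0.1, 0.4, -0.2]
gripper_width: 0.0851
```

```bash
cat > w.py <<'E'
from h import *
import sys
s=optics.snapshot("wrist"); cv2.imwrite(f"pics/{sys.argv[1]}.png",s["image"]); A=pts(s); z=A[...,2]
print(arm.get_state()["position"].round(4), np.linalg.inv(s["world_to_cam"])[:3,3].round(3))
for nm,(x,y,h,r) in dict(hexagon=(.670,.099,.062,.012),square=(.662,.025,.066,.009),sleeve=(.65,-.05,.066,.018),bush=(.638,-.127,.072,.014)).items():
    t=A[(np.hypot(A[...,0]-x,A[...,1]-y)<r+.008)&(z>h-.006)&(z<h+.006)]
    if len(t)>20:
        (c,rr)=cv2.minEnclosingCircle((t[:,:2]*1000).astype(np.float32)); print(nm,np.round(c,1),round(rr,1),t[:,2].max().round(4),len(t))
E
python3 w.py w1
```

```text
[ 0.6371 -0.1291  0.1593] [ 0.636 -0.058  0.299]
square [661.5  18.3] 6.8 0.066 95
sleeve [650.6 -50.5] 17.9 0.0665 682
bush [ 638.2 -127.5] 13.9 0.0726 828
```

View pics/w1.png

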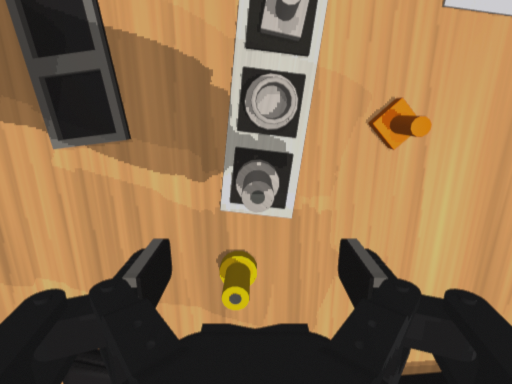

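Wrist view: steel bush at (258,185), sleeve (270,100), square pin (285,15). The yellow bush (235,290) and orange pin (405,125) are off the strip. The wrist position agrees with my estimate within 1 mm, so I go down and grip.

Request:
{"op": "send_rows", "data": {
  "rows": "0 0 0.4 0 0 0 85;0 0 0.8 0 0 0 85;0 0 0.8 0 0 0 85"
}}

```text
time_s: 3.92
position: [0.6347, -0.1286, 0.0916]
eef_rot: [[0.002, 1.0, -0.005], [1.0, -0.002, 0.001], [0.001, -0.005, -1.0]]
contact_force: [-1.0, 0.7, -1.5]
gripper_width: 0.0847
```

Request:
{"op": "send_rows", "data": {
  "rows": "0 0 0.3 0 0 0 85;0 0 0.6 0 0 0 85;0 0 0.77 0 0 0 85;0 0 0.77 0 0 0 85;0 0 0.77 0 0 0 20;0 0 0.77 0 0 0 20;0 0 0.77 0 0 0 20;0 0 0.77 0 0 0 20;0 0 0.77 0 0 0 20;0 0 0.77 0 0 0 20;0 0 0.77 0 0 0 20;0 0 0.77 0 0 0 20",
  "newtons": 50
}}

```text
time_s: 4.92
position: [0.6381, -0.1278, 0.0348]
eef_rot: [[0.0, 1.0, 0.001], [1.0, -0.0, -0.001], [-0.001, 0.001, -1.0]]
contact_force: [-0.8, 0.8, 8.2]
gripper_width: 0.0263
```

Request:
{"op": "send_rows", "data": {
  "rows": "0 0 -0.1 0 0 0 20;0 0 -0.3 0 0 0 20;0 0 -0.6 0 0 0 20;0 0 -0.9 0 0 0 20;0 0 -1 0 0 0 20;0 0 -1 0 0 0 20"
}}

```text
time_s: 5.42
position: [0.6387, -0.1279, 0.116]
eef_rot: [[-0.0, 1.0, 0.003], [1.0, 0.0, -0.001], [-0.001, 0.003, -1.0]]
contact_force: [0.1, -0.2, -1.9]
gripper_width: 0.0265
```

```bash
python3 - <<'E'
from h import *
for i in range(3):
    optics.snapshot("top") if i else 0
    s=arm.get_state(); print(s["position"].round(4),s["gripper_width"],s["contact_force"])
E
```

```text
[ 0.6387 -0.1279  0.116 ] 0.026488354327968956 [ 0.12793839 -0.21793595 -1.86826255]
[ 0.638  -0.1277  0.1141] 0.02592020872392655 [ 0.06032122 -0.25853609 -1.79356841]
[ 0.6374 -0.1275  0.113 ] 0.026232427778015172 [-5.74856242e-01 -9.87956634e-04 -2.22711587e+00]
```

Request:
{"op": "send_rows", "data": {
  "rows": "0.2 -0.1 0 0 0 0 20;0.5 -0.3 0 0 0 0 20;0.8 -0.5 0 0 0 0 20;1 -0.6 0 0 0 0 20"
}}

```text
time_s: 5.85
position: [0.587, -0.0458, 0.1119]
eef_rot: [[-0.0, 1.0, -0.004], [1.0, 0.0, 0.001], [0.001, -0.004, -1.0]]
contact_force: [0.6, -0.1, -1.9]
gripper_width: 0.0262
```

Request:
{"op": "send_rows", "data": {
  "rows": "0.3 -0.2 0 0 0 0 20;0.6 -0.4 0 0 0 0 20;1 -0.6 0 0 0 0 20"
}}

```text
time_s: 6.1
position: [0.5401, 0.0326, 0.1121]
eef_rot: [[0.001, 1.0, -0.002], [1.0, -0.001, -0.0], [-0.0, -0.002, -1.0]]
contact_force: [1.2, 1.1, -1.5]
gripper_width: 0.0262
```

Request:
{"op": "send_rows", "data": {
  "rows": "0.3 -0.2 0 0 0 0 20;0.6 -0.4 0 0 0 0 20;1 -0.6 0 0 0 0 20"
}}

```text
time_s: 6.35
position: [0.4919, 0.1127, 0.1122]
eef_rot: [[0.001, 1.0, -0.002], [1.0, -0.001, -0.0], [-0.0, -0.002, -1.0]]
contact_force: [1.0, 0.3, -1.7]
gripper_width: 0.0264
```

Request:
{"op": "send_rows", "data": {
  "rows": "0.25 -0.24 0 0 0 0 20;0.5 -0.48 0 0 0 0 20;0.7 -0.68 0 0 0 0 20;0.75 -0.725 0 0 0 0 20;0.75 -0.725 0 0 0 0 20;0.75 -0.725 0 0 0 0 20;0.75 -0.725 0 0 0 0 20"
}}

```text
time_s: 6.93
position: [0.4362, 0.1718, 0.1132]
eef_rot: [[0.001, 1.0, -0.0], [1.0, -0.001, -0.0], [-0.0, -0.0, -1.0]]
contact_force: [0.3, 0.2, -2.1]
gripper_width: 0.0266
```

```bash
python3 - <<'E'
from h import *
s=optics.snapshot("wrist"); cv2.imwrite("pics/w2.png",s["image"]); A=pts(s); z=A[...,2]
st=arm.get_state();print(st["position"].round(4),st["contact_force"].round(2))
m=(z>.008)&(z<.016)&(abs(A[...,0]-.45)<.07)&(abs(A[...,1]-.06)<.18)
q=A[m]; print(cv2.minAreaRect((q[:,:2]*1000).astype(np.float32)),m.sum(),q[:,2].mean())
E
```

```text
[0.4363 0.1717 0.1133] [-0.75  0.34 -1.32]
((442.6876525878906, 121.13771057128906), (76.28035736083984, 181.05892944335938), 7.033951759338379) 2384 0.010254428765917338
```

View pics/w2.png

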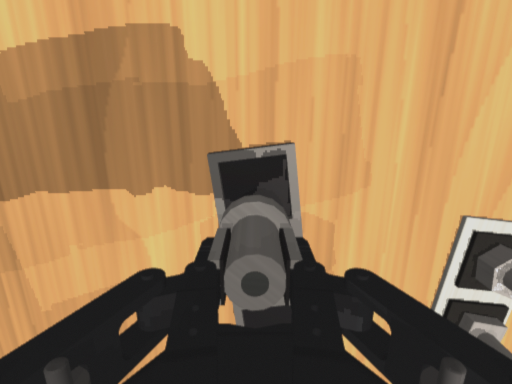

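Wrist view: bush held upright at (255,250), over the rack's left pocket (255,185). The rack centre fitted from this view is (450.2, 59.8), which agrees. I lower slowly.

Request:
{"op": "send_rows", "data": {
  "rows": "0 0 0.15 0 0 0 20;0 0 0.4 0 0 0 20;0 0 0.65 0 0 0 20;0 0 0.85 0 0 0 20;0 0 0.95 0 0 0 20;0 0 0.95 0 0 0 20;0 0 0.95 0 0 0 20"
}}

```text
time_s: 7.57
position: [0.436, 0.172, 0.0378]
eef_rot: [[0.001, 1.0, -0.0], [1.0, -0.001, -0.0], [-0.0, -0.0, -1.0]]
contact_force: [-0.8, -0.3, -1.2]
gripper_width: 0.0265
```

Request:
{"op": "send_rows", "data": {
  "rows": "0 0 0.02 0 0 0 20;0 0 0.04 0 0 0 20;0 0 0.06 0 0 0 20;0 0 0.08 0 0 0 20;0 0 0.1 0 0 0 20;0 0 0.115 0 0 0 20;0 0 0.125 0 0 0 20;0 0 0.135 0 0 0 20;0 0 0.135 0 0 0 20;0 0 0.135 0 0 0 20"
}}

```text
time_s: 8.4
position: [0.4356, 0.1724, 0.0269]
eef_rot: [[-0.0, 1.0, -0.0], [1.0, 0.0, 0.0], [0.0, -0.0, -1.0]]
contact_force: [-0.4, -0.8, -1.0]
gripper_width: 0.026
```

Request:
{"op": "send_rows", "data": {
  "rows": "0 0 0.006 0 0 0 20;0 0 0.012 0 0 0 20;0 0 0.012 0 0 0 20;0 0 0.012 0 0 0 28;0 0 0.012 0 0 0 32;0 0 0.012 0 0 0 40;0 0 0.012 0 0 0 60;0 0 0.012 0 0 0 85;0 0 0.012 0 0 0 85;0 0 0.012 0 0 0 85;0 0 -0.3 0 0 0 85;0 0 -0.9 0 0 0 85"
}}

```text
time_s: 9.4
position: [0.4335, 0.1719, 0.0907]
eef_rot: [[0.0, 1.0, -0.006], [1.0, -0.0, -0.001], [-0.001, -0.006, -1.0]]
contact_force: [0.7, -0.1, -0.3]
gripper_width: 0.0844
```

Request:
{"op": "send_rows", "data": {
  "rows": "0 0 -0.2 0 0 0 85;0 0 -0.4 0 0 0 85;0 0 -0.4 0 0 0 85;0 0 -0.4 0 0 0 85"
}}

```text
time_s: 9.73
position: [0.4361, 0.1725, 0.1249]
eef_rot: [[-0.0, 1.0, 0.001], [1.0, 0.0, 0.0], [0.0, 0.001, -1.0]]
contact_force: [0.4, 0.4, 0.0]
gripper_width: 0.0848
```

```bash
cat > chk.py <<'E'
from h import *
import sys
c=np.array([.4502,.0598]); a=np.radians(7.08); X=np.array([np.cos(a),np.sin(a)]); Y=np.array([-X[1],X[0]])
st=arm.get_state(); print(st["position"].round(4),st["time_s"],st["gripper_width"])
H=dict(hexagon=(-.114,.054,.012),square=(-.038,.058,.009),sleeve=(.038,.058,.018),bush=(.114,.064,.014))
for n in ("top","wrist"):
    s=optics.snapshot(n); A=pts(s); z=A[...,2]
    if n=="wrist": cv2.imwrite(f"pics/{sys.argv[1]}.png",s["image"])
    for k,(y,h,r) in H.items():
        p=c+Y*y
        t=A[(np.hypot(A[...,0]-p[0],A[...,1]-p[1])<.03)&(z>h-.006)&(z<h+.008)]
        if len(t)>20:
            (o,rr)=cv2.minEnclosingCircle((t[:,:2]*1000).astype(np.float32)); d=np.array(o)/1000-p
            print(n,k,"off mm",(d@X*1000).round(1),(d@Y*1000).round(1),"r",round(rr,1),"top",np.median(t[:,2]).round(4))
E
python3 chk.py w3
```

```text
[0.4361 0.1725 0.1249] 9.7333 0.0847698824507396
wrist bush off mm -1.6 -0.0 r 14.0 top 0.0623
```

Request:
{"op": "send_rows", "data": {
  "rows": "-0.45 0.45 0 0 0 0 85;-0.93 0.894 0 0 0 0 85;-0.93 0.894 0 0 0 0 85"
}}

```text
time_s: 10.08
position: [0.5093, 0.0956, 0.1234]
eef_rot: [[0.001, 1.0, -0.0], [1.0, -0.001, -0.001], [-0.001, -0.0, -1.0]]
contact_force: [-1.2, 0.5, -0.1]
gripper_width: 0.085
```

Request:
{"op": "send_rows", "data": {
  "rows": "-0.45 0.45 0 0 0 0 85;-0.93 0.894 0 0 0 0 85;-0.93 0.894 0 0 0 0 85"
}}

```text
time_s: 10.33
position: [0.5809, 0.0204, 0.123]
eef_rot: [[0.002, 1.0, -0.001], [1.0, -0.002, -0.0], [-0.0, -0.001, -1.0]]
contact_force: [-0.6, -0.0, -0.3]
gripper_width: 0.085
```

Request:
{"op": "send_rows", "data": {
  "rows": "-0.45 0.45 0 0 0 0 85;-0.93 0.894 0 0 0 0 85;-0.93 0.894 0 0 0 0 85;-0.93 0.894 0 0 0 0 85;-0.93 0.894 0 0 0 0 85;-0.93 0.894 0 0 0 0 85"
}}

```text
time_s: 10.83
position: [0.6494, -0.0503, 0.1234]
eef_rot: [[-0.0, 1.0, -0.002], [1.0, 0.0, 0.001], [0.001, -0.002, -1.0]]
contact_force: [-0.2, 0.1, 0.9]
gripper_width: 0.0853
```

```bash
python3 w.py w4
```

```text
[ 0.6493 -0.05    0.1239] [0.648 0.02  0.264]
hexagon [669.1  87.6] 5.4 0.0619 42
square [661.7  24.3] 8.9 0.0663 559
sleeve [650.7 -50.5] 17.9 0.0665 760
```

Request:
{"op": "send_rows", "data": {
  "rows": "0 0 0.3 0 0 0 85;0 0 0.6 0 0 0 85;0 0 0.6 0 0 0 85"
}}

```text
time_s: 11.13
position: [0.6475, -0.0494, 0.0729]
eef_rot: [[-0.001, 1.0, -0.006], [1.0, 0.001, 0.001], [0.001, -0.006, -1.0]]
contact_force: [-0.8, 0.6, -1.1]
gripper_width: 0.0847
```

Request:
{"op": "send_rows", "data": {
  "rows": "0 0 0.2 0 0 0 85;0 0 0.4 0 0 0 85;0 0 0.49 0 0 0 85;0 0 0.49 0 0 0 85;0 0 0.49 0 0 0 28;0 0 0.49 0 0 0 28;0 0 0.49 0 0 0 28;0 0 0.49 0 0 0 28;0 0 0.49 0 0 0 28;0 0 0.49 0 0 0 28;0 0 0.49 0 0 0 28"
}}

```text
time_s: 12.05
position: [0.6506, -0.0509, 0.0384]
eef_rot: [[0.0, 1.0, 0.001], [1.0, -0.0, -0.0], [-0.0, 0.001, -1.0]]
contact_force: [-2.6, 0.1, 8.0]
gripper_width: 0.0348
```

Request:
{"op": "send_rows", "data": {
  "rows": "0 0 -0.1 0 0 0 28;0 0 -0.3 0 0 0 28;0 0 -0.6 0 0 0 28;0 0 -0.9 0 0 0 28;0 0 -1 0 0 0 28;0 0 -1 0 0 0 28;0 0 -1 0 0 0 28"
}}

```text
time_s: 12.63
position: [0.6502, -0.0508, 0.117]
eef_rot: [[0.0, 1.0, 0.0], [1.0, -0.0, -0.0], [-0.0, 0.0, -1.0]]
contact_force: [-0.5, 0.4, -1.5]
gripper_width: 0.0351
```

Request:
{"op": "send_rows", "data": {
  "rows": "0.12 -0.15 0 0 0 0 28;0.3 -0.4 0 0 0 0 28;0.45 -0.65 0 0 0 0 28;0.617 -0.853 0 0 0 0 28"
}}

```text
time_s: 12.97
position: [0.5798, -0.001, 0.1155]
eef_rot: [[0.0, 1.0, -0.003], [1.0, -0.0, 0.0], [0.0, -0.003, -1.0]]
contact_force: [0.1, -1.2, -0.9]
gripper_width: 0.0351
```

Request:
{"op": "send_rows", "data": {
  "rows": "0.2 -0.28 0 0 0 0 28;0.4 -0.56 0 0 0 0 28;0.617 -0.853 0 0 0 0 28"
}}

```text
time_s: 13.22
position: [0.5119, 0.0484, 0.1157]
eef_rot: [[0.0, 1.0, -0.002], [1.0, -0.0, 0.0], [0.0, -0.002, -1.0]]
contact_force: [1.1, 0.9, -1.3]
gripper_width: 0.0347
```

Request:
{"op": "send_rows", "data": {
  "rows": "0.2 -0.28 0 0 0 0 28;0.4 -0.56 0 0 0 0 28;0.55 -0.78 0 0 0 0 28;0.617 -0.853 0 0 0 0 28;0.617 -0.853 0 0 0 0 28;0.617 -0.853 0 0 0 0 28;0.617 -0.853 0 0 0 0 28"
}}

```text
time_s: 13.8
position: [0.4465, 0.0968, 0.117]
eef_rot: [[0.0, 1.0, 0.0], [1.0, -0.0, -0.0], [-0.0, 0.0, -1.0]]
contact_force: [1.0, -0.6, -0.6]
gripper_width: 0.0347
```

Request:
{"op": "send_rows", "data": {
  "rows": "0 0 0.15 0 0 0 28;0 0 0.4 0 0 0 28;0 0 0.65 0 0 0 28;0 0 0.85 0 0 0 28;0 0 0.95 0 0 0 28;0 0 0.95 0 0 0 28;0 0 0.95 0 0 0 28"
}}

```text
time_s: 14.38
position: [0.446, 0.0969, 0.0414]
eef_rot: [[0.001, 1.0, -0.0], [1.0, -0.001, -0.0], [-0.0, -0.0, -1.0]]
contact_force: [-0.5, 0.4, -2.4]
gripper_width: 0.0351
```

Request:
{"op": "send_rows", "data": {
  "rows": "0 0 0.02 0 0 0 28;0 0 0.04 0 0 0 28;0 0 0.06 0 0 0 28;0 0 0.08 0 0 0 28;0 0 0.1 0 0 0 28;0 0 0.115 0 0 0 28;0 0 0.125 0 0 0 28;0 0 0.135 0 0 0 28;0 0 0.135 0 0 0 28;0 0 0.135 0 0 0 28"
}}

```text
time_s: 15.22
position: [0.4455, 0.0973, 0.0306]
eef_rot: [[-0.0, 1.0, -0.0], [1.0, 0.0, -0.0], [-0.0, -0.0, -1.0]]
contact_force: [-1.0, 0.8, -1.5]
gripper_width: 0.0348
```

Request:
{"op": "send_rows", "data": {
  "rows": "0 0 0.006 0 0 0 28;0 0 0.012 0 0 0 28;0 0 0.012 0 0 0 28;0 0 0.012 0 0 0 36;0 0 0.012 0 0 0 40;0 0 0.012 0 0 0 48;0 0 0.012 0 0 0 65;0 0 0.012 0 0 0 85;0 0 0.012 0 0 0 85;0 0 0.012 0 0 0 85;0 0 -0.3 0 0 0 85;0 0 -0.8 0 0 0 85"
}}

```text
time_s: 16.22
position: [0.4434, 0.0971, 0.0929]
eef_rot: [[0.0, 1.0, -0.006], [1.0, -0.0, -0.0], [-0.0, -0.006, -1.0]]
contact_force: [1.6, -0.4, 0.3]
gripper_width: 0.0851
```

Request:
{"op": "send_rows", "data": {
  "rows": "0 0 -0.2 0 0 0 85;0 0 -0.4 0 0 0 85;0 0 -0.4 0 0 0 85;0 0 -0.4 0 0 0 85"
}}

```text
time_s: 16.55
position: [0.4459, 0.0973, 0.1268]
eef_rot: [[0.0, 1.0, 0.001], [1.0, -0.0, 0.0], [0.0, 0.001, -1.0]]
contact_force: [0.8, -0.3, 0.2]
gripper_width: 0.0849
```

```bash
python3 chk.py w5
```

```text
[0.4459 0.0973 0.1268] 16.55 0.08491533052995051
wrist sleeve off mm -0.7 0.3 r 18.0 top 0.056
wrist bush off mm -1.5 -0.3 r 13.9 top 0.0624
```

Request:
{"op": "send_rows", "data": {
  "rows": "-0.15 0.45 0 0 0 0 85;-0.304 0.9 0 0 0 0 85;-0.304 0.9 0 0 0 0 85"
}}

```text
time_s: 16.9
position: [0.5224, 0.0712, 0.1252]
eef_rot: [[0.001, 1.0, 0.001], [1.0, -0.001, -0.0], [-0.0, 0.001, -1.0]]
contact_force: [-2.2, -0.1, -1.2]
gripper_width: 0.0844
```

Request:
{"op": "send_rows", "data": {
  "rows": "-0.15 0.45 0 0 0 0 85;-0.304 0.9 0 0 0 0 85;-0.304 0.9 0 0 0 0 85"
}}

```text
time_s: 17.15
position: [0.5942, 0.0466, 0.1245]
eef_rot: [[0.002, 1.0, 0.001], [1.0, -0.002, -0.0], [-0.0, 0.001, -1.0]]
contact_force: [-0.8, -1.2, -1.5]
gripper_width: 0.0846
```

Request:
{"op": "send_rows", "data": {
  "rows": "-0.15 0.45 0 0 0 0 85;-0.304 0.9 0 0 0 0 85;-0.304 0.9 0 0 0 0 85;-0.304 0.9 0 0 0 0 85;-0.304 0.9 0 0 0 0 85;-0.304 0.9 0 0 0 0 85"
}}

```text
time_s: 17.65
position: [0.6605, 0.0247, 0.126]
eef_rot: [[-0.0, 1.0, -0.001], [1.0, 0.0, 0.0], [0.0, -0.001, -1.0]]
contact_force: [-0.3, 0.5, -0.4]
gripper_width: 0.0852
```

```bash
python3 w.py w6
```

```text
[0.6605 0.0247 0.1264] [0.659 0.095 0.267]
hexagon [669.1  98.1] 11.9 0.0629 923
square [661.9  24.6] 8.9 0.0661 426
```

View pics/w6.png

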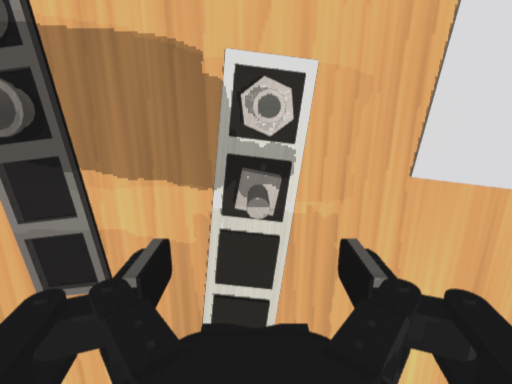

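Wrist view: hexagon (267,105), square pin (258,190), two strip pads now empty, the sleeve in its pocket at (10,108), and the two right pockets (40,190) and (65,260) still free. I take the square.

Request:
{"op": "send_rows", "data": {
  "rows": "0 0 0.3 0 0 0 85;0 0 0.6 0 0 0 85;0 0 0.6 0 0 0 85"
}}

```text
time_s: 17.95
position: [0.6588, 0.0249, 0.075]
eef_rot: [[-0.0, 1.0, -0.005], [1.0, 0.0, 0.0], [0.0, -0.005, -1.0]]
contact_force: [-1.3, -0.1, -0.0]
gripper_width: 0.085
```

Request:
{"op": "send_rows", "data": {
  "rows": "0 0 0.2 0 0 0 85;0 0 0.45 0 0 0 85;0 0 0.55 0 0 0 85;0 0 0.55 0 0 0 85;0 0 0.55 0 0 0 10;0 0 0.55 0 0 0 10;0 0 0.55 0 0 0 10;0 0 0.55 0 0 0 10;0 0 0.55 0 0 0 10;0 0 0.55 0 0 0 10;0 0 0.55 0 0 0 10;0 0 0.55 0 0 0 10"
}}

```text
time_s: 18.95
position: [0.6617, 0.0242, 0.035]
eef_rot: [[0.0, 1.0, 0.001], [1.0, -0.0, -0.0], [-0.0, 0.001, -1.0]]
contact_force: [-0.4, -0.2, 5.9]
gripper_width: 0.0168
```

Request:
{"op": "send_rows", "data": {
  "rows": "0 0 -0.1 0 0 0 10;0 0 -0.3 0 0 0 10;0 0 -0.6 0 0 0 10;0 0 -0.9 0 0 0 10;0 0 -1 0 0 0 10;0 0 -1 0 0 0 10;0 0 -1 0 0 0 10"
}}

```text
time_s: 19.53
position: [0.6614, 0.0243, 0.114]
eef_rot: [[0.0, 1.0, -0.0], [1.0, -0.0, 0.0], [0.0, -0.0, -1.0]]
contact_force: [0.7, 0.9, -2.2]
gripper_width: 0.0164
```

Request:
{"op": "send_rows", "data": {
  "rows": "0 -0.15 0 0 0 0 10;0 -0.4 0 0 0 0 10;0 -0.65 0 0 0 0 10;-0.01 -0.861 0 0 0 0 10"
}}

```text
time_s: 19.87
position: [0.5905, 0.0237, 0.1126]
eef_rot: [[-0.0, 1.0, -0.003], [1.0, 0.0, 0.0], [0.0, -0.003, -1.0]]
contact_force: [1.1, -0.6, -1.8]
gripper_width: 0.0164
```

Request:
{"op": "send_rows", "data": {
  "rows": "0 -0.28 0 0 0 0 10;0 -0.56 0 0 0 0 10;-0.01 -0.861 0 0 0 0 10"
}}

```text
time_s: 20.12
position: [0.5219, 0.0229, 0.1128]
eef_rot: [[-0.0, 1.0, -0.002], [1.0, 0.0, 0.0], [0.0, -0.002, -1.0]]
contact_force: [-0.2, 1.1, -2.8]
gripper_width: 0.0165
```

Request:
{"op": "send_rows", "data": {
  "rows": "0 -0.28 0 0 0 0 10;0 -0.56 0 0 0 0 10;0 -0.78 0 0 0 0 10;-0.01 -0.861 0 0 0 0 10;-0.01 -0.861 0 0 0 0 10;-0.01 -0.861 0 0 0 0 10;-0.01 -0.861 0 0 0 0 10"
}}

```text
time_s: 20.7
position: [0.4558, 0.0218, 0.1142]
eef_rot: [[0.0, 1.0, 0.0], [1.0, -0.0, 0.0], [0.0, 0.0, -1.0]]
contact_force: [-0.5, -0.1, -2.2]
gripper_width: 0.0165
```

Request:
{"op": "send_rows", "data": {
  "rows": "0 0 0.15 0 0 0 10;0 0 0.4 0 0 0 10;0 0 0.65 0 0 0 10;0 0 0.85 0 0 0 10;0 0 0.95 0 0 0 10;0 0 0.95 0 0 0 10;0 0 0.95 0 0 0 10"
}}

```text
time_s: 21.28
position: [0.4553, 0.0219, 0.0386]
eef_rot: [[-0.0, 1.0, -0.0], [1.0, 0.0, 0.0], [0.0, -0.0, -1.0]]
contact_force: [0.5, -0.3, -1.9]
gripper_width: 0.0166
```

Request:
{"op": "send_rows", "data": {
  "rows": "0 0 0.02 0 0 0 10;0 0 0.04 0 0 0 10;0 0 0.06 0 0 0 10;0 0 0.08 0 0 0 10;0 0 0.1 0 0 0 10;0 0 0.115 0 0 0 10;0 0 0.125 0 0 0 10;0 0 0.135 0 0 0 10;0 0 0.135 0 0 0 10;0 0 0.135 0 0 0 10"
}}

```text
time_s: 22.12
position: [0.4549, 0.0219, 0.0277]
eef_rot: [[-0.0, 1.0, -0.0], [1.0, 0.0, 0.0], [0.0, -0.0, -1.0]]
contact_force: [0.7, 0.0, -1.9]
gripper_width: 0.0165
```

Request:
{"op": "send_rows", "data": {
  "rows": "0 0 0.008 0 0 0 10;0 0 0.015 0 0 0 10;0 0 0.015 0 0 0 10;0 0 0.015 0 0 0 18;0 0 0.015 0 0 0 22;0 0 0.015 0 0 0 30;0 0 0.015 0 0 0 50;0 0 0.015 0 0 0 85;0 0 0.015 0 0 0 85;0 0 0.015 0 0 0 85;0 0 -0.3 0 0 0 85;0 0 -0.8 0 0 0 85"
}}

```text
time_s: 23.12
position: [0.4527, 0.0221, 0.0901]
eef_rot: [[0.0, 1.0, -0.006], [1.0, -0.0, 0.001], [0.001, -0.006, -1.0]]
contact_force: [0.6, 0.8, -0.8]
gripper_width: 0.0853
```

Request:
{"op": "send_rows", "data": {
  "rows": "0 0 -0.2 0 0 0 85;0 0 -0.4 0 0 0 85;0 0 -0.4 0 0 0 85;0 0 -0.4 0 0 0 85"
}}

```text
time_s: 23.45
position: [0.4552, 0.0219, 0.124]
eef_rot: [[0.0, 1.0, 0.001], [1.0, -0.0, -0.0], [-0.0, 0.001, -1.0]]
contact_force: [-0.0, 0.2, -0.6]
gripper_width: 0.0848
```

```bash
python3 chk.py w7
```

```text
[0.4552 0.0219 0.124 ] 23.45 0.08480658381584509
top sleeve off mm 0.0 -1.9 r 17.5 top 0.0578
top bush off mm -0.7 -2.2 r 13.9 top 0.0642
wrist square off mm -0.9 -0.0 r 9.0 top 0.0562
wrist sleeve off mm -0.6 0.1 r 17.9 top 0.0561
```

Request:
{"op": "send_rows", "data": {
  "rows": "0.15 0.45 0 0 0 0 85;0.318 0.893 0 0 0 0 85;0.318 0.893 0 0 0 0 85"
}}

```text
time_s: 23.8
position: [0.5309, 0.0486, 0.1223]
eef_rot: [[-0.001, 1.0, 0.001], [1.0, 0.001, 0.0], [0.0, 0.001, -1.0]]
contact_force: [-1.1, -0.1, -0.6]
gripper_width: 0.0852
```

Request:
{"op": "send_rows", "data": {
  "rows": "0.15 0.45 0 0 0 0 85;0.318 0.893 0 0 0 0 85;0.318 0.893 0 0 0 0 85"
}}

```text
time_s: 24.05
position: [0.6022, 0.0743, 0.1216]
eef_rot: [[-0.001, 1.0, 0.0], [1.0, 0.001, 0.001], [0.001, 0.0, -1.0]]
contact_force: [-1.5, -0.6, -0.6]
gripper_width: 0.0852
```

Request:
{"op": "send_rows", "data": {
  "rows": "0.15 0.45 0 0 0 0 85;0.318 0.893 0 0 0 0 85;0.318 0.893 0 0 0 0 85;0.318 0.893 0 0 0 0 85;0.318 0.893 0 0 0 0 85;0.318 0.893 0 0 0 0 85"
}}

```text
time_s: 24.55
position: [0.6681, 0.0979, 0.1232]
eef_rot: [[0.0, 1.0, -0.001], [1.0, -0.0, -0.0], [-0.0, -0.001, -1.0]]
contact_force: [0.1, -0.5, 0.4]
gripper_width: 0.0848
```

```bash
python3 w.py w8
```

```text
[0.6682 0.0979 0.1236] [0.667 0.169 0.264]
hexagon [669.2  98.4] 11.9 0.0626 743
```

Request:
{"op": "send_rows", "data": {
  "rows": "0 0 0.3 0 0 0 85;0 0 0.6 0 0 0 85;0 0 0.6 0 0 0 85"
}}

```text
time_s: 24.85
position: [0.6665, 0.0978, 0.0722]
eef_rot: [[0.0, 1.0, -0.005], [1.0, -0.0, -0.0], [-0.0, -0.005, -1.0]]
contact_force: [-1.1, -0.4, -1.3]
gripper_width: 0.0851
```

Request:
{"op": "send_rows", "data": {
  "rows": "0 0 0.2 0 0 0 85;0 0 0.4 0 0 0 85;0 0 0.485 0 0 0 85;0 0 0.485 0 0 0 85;0 0 0.485 0 0 0 16;0 0 0.485 0 0 0 16;0 0 0.485 0 0 0 16;0 0 0.485 0 0 0 16;0 0 0.485 0 0 0 16;0 0 0.485 0 0 0 16;0 0 0.485 0 0 0 16;0 0 0.485 0 0 0 16"
}}

```text
time_s: 25.85
position: [0.6695, 0.0982, 0.0376]
eef_rot: [[0.0, 1.0, 0.001], [1.0, -0.0, 0.0], [0.0, 0.001, -1.0]]
contact_force: [-0.4, 0.6, 6.0]
gripper_width: 0.0223
```

Request:
{"op": "send_rows", "data": {
  "rows": "0 0 -0.1 0 0 0 16;0 0 -0.3 0 0 0 16;0 0 -0.6 0 0 0 16;0 0 -0.9 0 0 0 16;0 0 -1 0 0 0 16;0 0 -1 0 0 0 16;0 0 -1 0 0 0 16"
}}

```text
time_s: 26.43
position: [0.669, 0.0982, 0.1164]
eef_rot: [[-0.0, 1.0, -0.0], [1.0, 0.0, 0.0], [0.0, -0.0, -1.0]]
contact_force: [0.0, -0.2, -3.1]
gripper_width: 0.0225
```

Request:
{"op": "send_rows", "data": {
  "rows": "-0.12 -0.15 0 0 0 0 16;-0.3 -0.4 0 0 0 0 16;-0.47 -0.65 0 0 0 0 16;-0.631 -0.853 0 0 0 0 16"
}}

```text
time_s: 26.77
position: [0.5986, 0.0473, 0.115]
eef_rot: [[-0.0, 1.0, -0.003], [1.0, 0.0, 0.0], [0.0, -0.003, -1.0]]
contact_force: [0.5, -0.3, -2.4]
gripper_width: 0.0228
```

Request:
{"op": "send_rows", "data": {
  "rows": "-0.2 -0.28 0 0 0 0 16;-0.4 -0.56 0 0 0 0 16;-0.631 -0.853 0 0 0 0 16"
}}

```text
time_s: 27.02
position: [0.5307, -0.0029, 0.1152]
eef_rot: [[-0.001, 1.0, -0.002], [1.0, 0.001, 0.0], [0.0, -0.002, -1.0]]
contact_force: [0.6, -0.6, -2.9]
gripper_width: 0.0222
```

Request:
{"op": "send_rows", "data": {
  "rows": "-0.2 -0.28 0 0 0 0 16;-0.4 -0.56 0 0 0 0 16;-0.57 -0.78 0 0 0 0 16;-0.631 -0.853 0 0 0 0 16;-0.631 -0.853 0 0 0 0 16;-0.631 -0.853 0 0 0 0 16;-0.631 -0.853 0 0 0 0 16"
}}

```text
time_s: 27.6
position: [0.465, -0.0528, 0.1165]
eef_rot: [[-0.0, 1.0, -0.0], [1.0, 0.0, 0.0], [0.0, -0.0, -1.0]]
contact_force: [0.8, 0.6, -3.3]
gripper_width: 0.0223
```

Request:
{"op": "send_rows", "data": {
  "rows": "0 0 0.15 0 0 0 16;0 0 0.4 0 0 0 16;0 0 0.65 0 0 0 16;0 0 0.85 0 0 0 16;0 0 0.95 0 0 0 16;0 0 0.95 0 0 0 16;0 0 0.95 0 0 0 16"
}}

```text
time_s: 28.18
position: [0.4648, -0.0529, 0.041]
eef_rot: [[-0.001, 1.0, -0.0], [1.0, 0.001, 0.0], [0.0, -0.0, -1.0]]
contact_force: [-0.3, -0.3, -2.6]
gripper_width: 0.0225
```

Request:
{"op": "send_rows", "data": {
  "rows": "0 0 0.02 0 0 0 16;0 0 0.04 0 0 0 16;0 0 0.06 0 0 0 16;0 0 0.08 0 0 0 16;0 0 0.1 0 0 0 16;0 0 0.115 0 0 0 16;0 0 0.125 0 0 0 16;0 0 0.135 0 0 0 16;0 0 0.135 0 0 0 16;0 0 0.135 0 0 0 16"
}}

```text
time_s: 29.02
position: [0.4644, -0.0532, 0.0301]
eef_rot: [[0.0, 1.0, -0.0], [1.0, -0.0, 0.0], [0.0, -0.0, -1.0]]
contact_force: [0.6, 0.3, -1.7]
gripper_width: 0.0224
```

Request:
{"op": "send_rows", "data": {
  "rows": "0 0 0.008 0 0 0 16;0 0 0.015 0 0 0 16;0 0 0.015 0 0 0 16;0 0 0.015 0 0 0 24;0 0 0.015 0 0 0 28;0 0 0.015 0 0 0 36;0 0 0.015 0 0 0 55;0 0 0.015 0 0 0 85;0 0 0.015 0 0 0 85;0 0 0.015 0 0 0 85;0 0 -0.3 0 0 0 85;0 0 -0.8 0 0 0 85"
}}

```text
time_s: 30.02
position: [0.4624, -0.0527, 0.0925]
eef_rot: [[0.0, 1.0, -0.006], [1.0, -0.0, 0.002], [0.002, -0.006, -1.0]]
contact_force: [1.0, 0.2, -0.6]
gripper_width: 0.085
```

Request:
{"op": "send_rows", "data": {
  "rows": "0 0 -0.4 0 0 0 85;0 0 -0.8 0 0 0 85;0 0 -0.8 0 0 0 85;0 0 -0.8 0 0 0 85"
}}

```text
time_s: 30.35
position: [0.4654, -0.0535, 0.1595]
eef_rot: [[0.0, 1.0, 0.003], [1.0, -0.0, -0.001], [-0.001, 0.003, -1.0]]
contact_force: [0.3, 0.3, -0.8]
gripper_width: 0.0851
```

Request:
{"op": "send_rows", "data": {
  "rows": "-0.4 0 0 0 0 0 85;-0.9 0 0 0 0 0 85;-1 0 0 0 0 0 85;-1 0 0 0 0 0 85;-1 0 0 0 0 0 85"
}}

```text
time_s: 30.77
position: [0.4638, -0.1331, 0.1571]
eef_rot: [[0.001, 1.0, -0.002], [1.0, -0.001, 0.001], [0.001, -0.002, -1.0]]
contact_force: [0.3, -0.5, -0.3]
gripper_width: 0.085
```

```bash
python3 chk.py w9; python3 - <<'E'
from h import *
s=optics.snapshot("top"); cv2.imwrite("pics/end.png",cv2.resize(s["image"][80:300,80:430],None,fx=2.28,fy=2.28))
for d in spotter.trace(s,"scanner")[:1]:
    q=pts(s)[d["pixels"]]; print(np.nanmedian(q,0).round(3))
E
```

```text
[ 0.4638 -0.1331  0.1571] 30.7667 0.08500446263646025
top hexagon off mm 0.4 -1.0 r 11.7 top 0.0544
top square off mm 0.0 -1.6 r 8.6 top 0.0581
top sleeve off mm 0.0 -1.9 r 17.6 top 0.0575
top bush off mm -0.8 -2.2 r 13.8 top 0.064
wrist hexagon off mm -0.4 0.2 r 11.9 top 0.0526
wrist square off mm -1.3 -5.2 r 7.4 top 0.056
[0.451 0.057 0.009]
```

View pics/end.png

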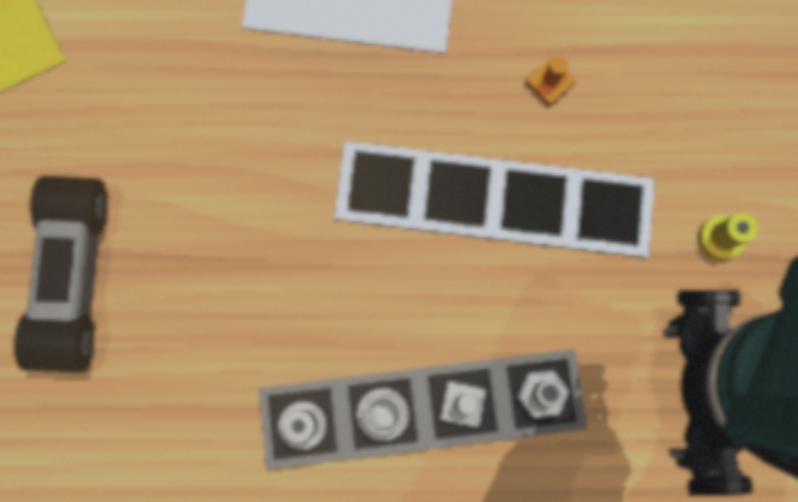

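View pics/w9.png

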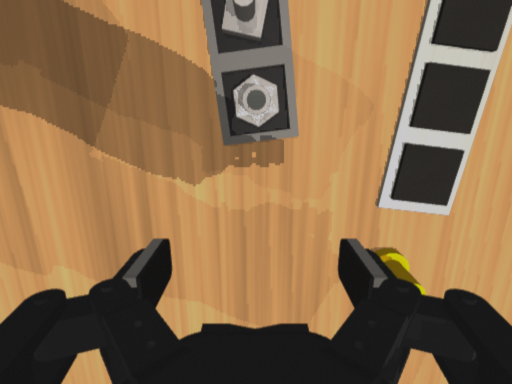

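Top view: the bush (302,425), sleeve (382,413), square (463,405) and hexagon (545,393) are centred and upright in their pockets, in reverse order. The strip is empty and the scanner (60,275) is untouched. The wrist view shows the hexagon level in its pocket, and the gripper is clear.

```bash
python3 -c "
from rig import arm; print(arm.hand_in())"
```

```text
the job is handed in; nothing more can be done
None
```

All four samples are in the rack in reverse order, and the job was handed in at about 31 s of the 96 s allowed. Hand-in gave no verdict. From the left, the pockets hold bush, sleeve, square and hexagon; the strip had hexagon, square, sleeve and bush.

- **Position:** the last top-camera check put every sample within about 2.3 mm of its pocket centre, against the 13 mm allowed. The heights match standing on the pocket floor.
- **Cameras:** the top and side cameras differed by 3 to 6 mm in y. The top and wrist cameras differed by 1 to 2 mm. I used the wrist camera for the positions.
- **Off readings:**
  - The last wrist reading of the square was 5.2 mm off because the sample was cut off at the image edge. Its full view just after placing read 0.9 mm.
  - The last scanner detection landed on the rack instead. I judged the scanner unmoved from the picture alone; the arm never went near it.

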